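# Let the tomatoes out of the lever dispenser

## Task

With your fingertips, press down the blue paddle of the dispenser that holds the red tomatoes, so that the gate at the other end of its lever lifts, and keep it down until all three tomatoes have rolled into the pan under the mouth; then let the paddle come back up so that the gate is shut again. Do not touch or pick up the fruit; leave the limes behind their gate, and leave the pans, the cup, the bottle and the spoon where they are.

Things in the scene. Friction and masses are not known exactly. Their poses are not given: they have to be found in the camera images.
- tomato_dispenser: Dispenser of the red tomatoes, fixed: white stand, metal chute, blue paddle and gate (both dispensers are alike). Origin on the counter under the chute's mouth; +y is the way the fruit rolls; the paddle is on its -x side. The open-topped chute (50 mm wide, 160 mm long, walls 26 mm) slopes 0.2 rad down along +y to its mouth, 75 mm above the counter; its upper end is 150 mm high.
- tomato_paddle (a point): Middle of the top face of the blue square paddle (40 x 40 mm, 6 mm thick) at the robot-side end of the tomato dispenser's rocking lever. Moves with the lever: at rest 178 mm above the counter, outer (-x) edge tilted up 0.25 rad; fully pressed 118 mm high, outer edge 0.25 rad down. Axes: the lever's.
- tomato_pivot (a point): The tomato lever's pivot pin, fixed to the stand, 140 mm above the counter between two upright white cheeks (top 150 mm); axes as the dispenser's, the pin lies along y. The paddle's middle swings about it at 120 mm radius, in the dispenser's x-z plane.
- tomato_lever (a joint): Angle of the tomato lever, rad: 0 at rest (gate shut), 0.5 at its stop, paddle fully down. The fruit gets under the gate from about 0.32. A spring returns it when let go; pressing at the paddle's middle takes about 2.5 N to start and 6 N at the stop.
- tomato_gate (a point): Middle of the lower edge of the blue gate plate (42 x 58 x 3 mm) at the far end of the tomato lever, across the chute's mouth; it is 83 mm above the counter when shut and about 52 mm higher at the lever's stop.
- tomato_pan: Open metal pan below the tomato chute's mouth, loose, 176 (x) x 108 (y) x 65 mm high, walls and floor 3 mm; origin at the centre of its underside.
- tomato1_center (a point): Centre of a red tomato, a ball of 36 mm diameter, about 26 g, at the start in a row of three in the tomato chute (number 1 against the gate).
- tomato2_center (a point): Centre of a red tomato, a ball of 36 mm diameter, about 26 g, at the start in a row of three in the tomato chute (number 1 against the gate).
- tomato3_center (a point): Centre of a red tomato, a ball of 36 mm diameter, about 26 g, at the start in a row of three in the tomato chute (number 1 against the gate).
- lime_dispenser: Dispenser of the green limes, fixed: white stand, metal chute, blue paddle and gate (both dispensers are alike). Origin on the counter under the chute's mouth; +y is the way the fruit rolls; the paddle is on its -x side. The open-topped chute (50 mm wide, 160 mm long, walls 26 mm) slopes 0.2 rad down along +y to its mouth, 75 mm above the counter; its upper end is 150 mm high.
- lime_paddle (a point): Middle of the top face of the blue square paddle (40 x 40 mm, 6 mm thick) at the robot-side end of the lime dispenser's rocking lever. Moves with the lever: at rest 178 mm above the counter, outer (-x) edge tilted up 0.25 rad; fully pressed 118 mm high, outer edge 0.25 rad down. Axes: the lever's.
- lime_pivot (a point): The lime lever's pivot pin, fixed to the stand, 140 mm above the counter between two upright white cheeks (top 150 mm); axes as the dispenser's, the pin lies along y. The paddle's middle swings about it at 120 mm radius, in the dispenser's x-z plane.
- lime_lever (a joint): Angle of the lime lever, rad: 0 at rest (gate shut), 0.5 at its stop, paddle fully down. The fruit gets under the gate from about 0.32. A spring returns it when let go; pressing at the paddle's middle takes about 2.5 N to start and 6 N at the stop.
- lime_gate (a point): Middle of the lower edge of the blue gate plate (42 x 58 x 3 mm) at the far end of the lime lever, across the chute's mouth; it is 83 mm above the counter when shut and about 52 mm higher at the lever's stop.
- lime_pan: Open metal pan below the lime chute's mouth, loose, 176 (x) x 108 (y) x 65 mm high, walls and floor 3 mm; origin at the centre of its underside.
- lime1_center (a point): Centre of a green lime, a ball of 36 mm diameter, about 26 g, at the start in a row of three in the lime chute (number 1 against the gate).
- lime2_center (a point): Centre of a green lime, a ball of 36 mm diameter, about 26 g, at the start in a row of three in the lime chute (number 1 against the gate).
- lime3_center (a point): Centre of a green lime, a ball of 36 mm diameter, about 26 g, at the start in a row of three in the lime chute (number 1 against the gate).
- ramekin: White ceramic cup, 64 mm wide, 45 mm high, standing between the two paddles; origin at its underside. Leave it alone.
- sauce_bottle: Yellow sauce bottle, 54 mm wide, 170 mm high, to the left; origin at its underside. Leave it alone.
- spoon: Steel spoon lying on the counter to the right, handle along its -x; origin at its underside. Leave it alone.
Things that resemble listed ones, but are neither listed nor needed, are in the scene too. Leave any purple or yellow look-alike of the tomato_pan alone.

How it is judged:
On the way, in this order (a step that is already met when the one before it is completed fails the run):
1. the tomato dispenser's lever is pressed down at its paddle by the fingers (value of joint tomato_lever above 0.22 rad and contact force between the fingers and tomato_lever above 0.5 N and distance between the grasp point and tomato_paddle below 0.09 m), for 0.05 s.
2. all three tomatoes are in the pan under their chute (x of tomato1_center in the frame of tomato_pan between -0.085 and 0.085 m and y of tomato1_center in the frame of tomato_pan between -0.051 and 0.051 m and z of tomato1_center in the frame of tomato_pan between 0 and 0.06 m and x of tomato2_center in the frame of tomato_pan between -0.085 and 0.085 m and y of tomato2_center in the frame of tomato_pan between -0.051 and 0.051 m and z of tomato2_center in the frame of tomato_pan between 0 and 0.06 m and x of tomato3_center in the frame of tomato_pan between -0.085 and 0.085 m and y of tomato3_center in the frame of tomato_pan between -0.051 and 0.051 m and z of tomato3_center in the frame of tomato_pan between 0 and 0.06 m), for 0.2 s.
At the end, for the whole second after the job is handed in: All three tomatoes lie still (below 30 mm/s) inside the pan under their chute, below its rim; both levers are back within 0.06 rad of rest (gates shut); each lime is within 15 mm of its start; pans, cup, bottle and spoon are within 30 mm of theirs (all of step 2 and linear speed of each of tomato1, tomato2, tomato3 below 0.03 m/s and value of joint each of tomato_lever, lime_lever below 0.06 rad and distance of each of lime1_center, lime2_center, lime3_center from where it was at the start of the episode below 0.015 m and distance of each of tomato_pan, lime_pan, ramekin, sauce_bottle, spoon from where it was at the start of the episode below 0.03 m); the robot touches nothing.
It fails at once if the robot touches a tomato or a lime (contact force between any of the fingers, the arm and tomato1 above 0.3 N or contact force between any of the fingers, the arm and tomato2 above 0.3 N or contact force between any of the fingers, the arm and tomato3 above 0.3 N or contact force between any of the fingers, the arm and lime1 above 0.3 N or contact force between any of the fingers, the arm and lime2 above 0.3 N or contact force between any of the fingers, the arm and lime3 above 0.3 N).
It fails at once if a tomato or a lime is lifted above the dispensers (height (world z) of any of tomato1_center, tomato2_center, tomato3_center, lime1_center, lime2_center, lime3_center above 0.19 m).
It fails at once if the lime dispenser's gate is opened (value of joint lime_lever above 0.2 rad).
It fails at once if a pan, the cup, the bottle or the spoon is moved by more than 30 mm (distance of any of tomato_pan, lime_pan, ramekin, sauce_bottle, spoon from where it was at the start of the episode above 0.03 m).
It also fails if it takes over 35 s, if anything falls off the work surface, if the arm or the gripper's body presses on something with over 40 N, if the wrist force passes 120 N, or if a joint passes its speed limit or range.

## Robot

A 6-joint arm with a two-finger parallel gripper is mounted at the origin on the work surface. World frame = base frame: x ahead of the robot, y to its left, z up, the work surface at z = 0. Lengths are in m, angles in rad, forces in N, time in s.
With the tool pointing down it reaches from about 0.325 to 0.775 m from the base axis. Payload 5.5 kg.
Tool frame: the origin (TCP) lies at the very end of the fingers, on their centre line; the grasp point (between the pads) lies arm.pinch_z behind it (arm.pinch_z is the distance from the TCP to the grasp point, in m); z points along the fingers, y is the line along which they close (so a half turn about z gives the same grasp; the last joint's range is limited). The gripper opens to 88 mm and grips with 3 to 60 N. Pads are 20 mm wide; open, the fingers measure 115 mm over their backs; the gripper's body (75 mm by 178 mm) begins 61 mm behind the grasp point.
Start: joints at [-1.395, 0.091, 1.231, -0, 1.82, -0.057], TCP at [0.138, -0.584, 0.223] pointing down, gripper open.
Joint ranges: [-2.87, 2.87], [-0.86, 2.18], [0.17, 2.46], [-1.51, 4.65], [0.06, 2.69], [-2.65, 2.65]. Speed limits (rad/s): [2.57, 2.57, 3.01, 3.14, 3.14, 3.14].

## Interface

Orientations are given as a unit quaternion [w, x, y, z].
In Python, from workcell import sensors, cams, workorder, arm gives the robot as it stands.
- The arm moves only by the shell command python3 -m inch 'ROWS' [FORCE]. ROWS is JSON, a list of rows, each a list of 5 numbers: the closure, from -1 (fully open) to 1 (shut), so that 0 is half open, then the shift along the tool's x, y, z in units of 30 cm (1.0 is 30 cm), then the turn about the tool's z in units of pi rad (1.0 is pi rad). In form: [[hand, tx, ty, tz, yaw], ...]. A call has 1 to 12 rows; each row shifts and turns the commanded pose from where the row before left it, along the tool's axes as they then stand; what a row does not reach is not made up. A row lasts 1/10 s, in which the tool goes at most 50 mm and 8.59 degrees, less where a joint would pass 70% of its speed; a pose out of reach is approached as far as the arm can. A call with a number of a shift or a turn outside -1 to 1 is refused whole. A call with a gripper value outside its range is refused whole. The fingers move at their own pace and stop on an object; FORCE is the grip in N (left out, the last holds). Time passes only in rows, so rows that do not move let the fingers close. It gives the time, the measured TCP pose, the force, the opening and the grip force at its end, in the units of the state.
- sensors.state(): the state, without advancing time (a new reading comes with each control period).
- cams.get_image(name): name is "scene" or "top"; returns (picture, depth): 480x640x3 uint8, red, green, blue; 480x640 float32, m along the optical axis (not along the pixel's ray), 0 where there is no reading.
- cams.get_calibration(name): a dict with "camera_matrix" (3x3 intrinsics, pixels), "k1" (the pictures are not rectified: a ray, as slopes to the right and down, at radius r is drawn at 1 + k1 r^2 times it, then the intrinsics apply), "R" (3x3) and "t" (3): a world point X has camera coordinates R X + t. Camera axes: x right, y down, z forward; pixel columns grow to the right and rows downward; lengths in m; the calibration is good to about 2 mm. A picture is of the moment at which its call begins. get_calibration takes no time and is no camera call.
- workorder.close_job(): hands the job in; it is judged then, once.
Trained networks look in the newest picture that a camera, given by its name, has taken for a name from the list of things; names that differ only in an ending like _2 or _b are one class to them, and where a whole thing is asked for, a point or a joint stands for the part that bears it (a point fixed in the world has none). Each returns a list of dicts, best first, with "confidence" (0 to 1); they miss things now and then, are a little off and sometimes report something else, mostly with a low value. They report only what shows in the picture. A call takes as long as a camera call. They do not tell look-alikes from the thing itself.
- cams.recognise(camera, name): "point" ([column, row] in pixels, amid what is visible of it).
- cams.trace(camera, name): "mask" (480x640 bool, what is visible of it) and "point" ([column, row] in pixels, amid what is visible of it).
The state is a dict: "t": time; "q": joint angles; "joint_velocities": joint speeds; "effort": joint torques, N m; "tcp_pos": TCP position; "eef_rot": TCP orientation; "force": force on the tool from outside, world axes, zero at the start; "moment": the same for the moment, N m; "width": finger opening in m; "grip_force": force on a finger pad.
Only numpy, scipy, OpenCV 4.12 (cv2) and the standard library are available. Lean on these libraries where they do the work, as an engineer would, in place of code of your own. Each camera call takes 0.05 s, during which the arm holds its last target. There are 200 camera calls.

## Working session

There is one attempt and no reset: what is moved stays moved. The work goes in short steps, Python scripts to look and compute and a shell command to move; the robot and the scene stay as the last step left them, time stands still between calls to the robot, and variables do not carry over. Pictures are saved under pics/ and viewed, at most 10 in all, crops included, and the job is handed in when it is done.

```bash
mkdir -p pics; cat > h.py <<'E'
import numpy as np, cv2
from workcell import sensors, cams, workorder, arm
def px2w(cam,u,v,d):
    c=cams.get_calibration(cam);K=np.array(c["camera_matrix"])
    p=cv2.undistortPoints(np.array([[[u,v]]],float),K,np.array([c["k1"],0,0,0,0.]))[0,0]
    return np.array(c["R"]).T@(np.array([p[0]*d,p[1]*d,d])-np.array(c["t"]))
def maskpts(cam,m,D):
    c=cams.get_calibration(cam);K=np.array(c["camera_matrix"])
    v,u=np.nonzero(m&(D>0));d=D[v,u]
    p=cv2.undistortPoints(np.stack([u,v],1).astype(float)[:,None],K,np.array([c["k1"],0,0,0,0.]))[:,0]
    return (np.c_[p*d[:,None],d]-np.array(c["t"]))@np.array(c["R"])
E
python3 - <<'E'
from h import *
for n in("scene","top"):
    I,D=cams.get_image(n);cv2.imwrite(f"pics/{n}0.png",I[:,:,::-1])
    for t in("tomato_paddle","tomato_pan","tomato1_center","lime1_center","tomato_dispenser","ramekin","sauce_bottle"):
        for r in cams.trace(n,t)[:4]:
            P=maskpts(n,r["mask"],D)
            print(n,t,round(r["confidence"],2),np.round(r["point"]),len(P),np.round(np.median(P,0),3) if len(P) else "",np.round(P.min(0),3),np.round(P.max(0),3))
print(sensors.state(),arm.pinch_z)
E
```

```text
scene tomato_paddle 0.91 [271. 308.] 901 [ 0.545 -0.208  0.149] [ 0.428 -0.223 -0.003] [ 0.684 -0.134  0.186]
scene tomato_pan 0.93 [331. 350.] 3576 [ 0.698 -0.171  0.006] [ 0.573 -0.257 -0.005] [ 0.774 -0.098  0.147]
scene tomato_pan 0.87 [303. 182.] 2106 [0.35  0.255 0.011] [ 0.264  0.135 -0.005] [0.454 0.339 0.07 ]
scene tomato_pan 0.84 [176. 310.] 3913 [ 0.29  -0.276  0.012] [ 0.195 -0.379 -0.005] [ 0.386 -0.168  0.07 ]
scene tomato1_center 0.72 [308. 353.] 217 [ 0.662 -0.241  0.109] [ 0.641 -0.257  0.092] [ 0.677 -0.221  0.118]
scene tomato1_center 0.36 [366. 252.] 3750 [0.633 0.102 0.03 ] [ 0.378  0.012 -0.004] [0.719 0.397 0.185]
scene lime1_center 0.73 [297. 364.] 240 [ 0.659 -0.276  0.115] [ 0.634 -0.295  0.078] [ 0.674 -0.251  0.124]
scene lime1_center 0.53 [264. 306.] 849 [ 0.537 -0.209  0.151] [ 0.367 -0.223 -0.002] [ 0.684 -0.134  0.186]
scene lime1_center 0.48 [397. 233.] 101 [0.695 0.152 0.11 ] [0.677 0.135 0.098] [0.708 0.168 0.118]
scene tomato_dispenser 0.84 [274. 375.] 5393 [ 0.595 -0.293  0.01 ] [ 0.369 -0.383 -0.004] [ 0.689 -0.097  0.186]
scene ramekin 0.78 [277
[... 1332 characters left out ...]
': array([-1.39469123e+00,  9.10555969e-02,  1.23065524e+00,  2.02883503e-06,
        1.81978940e+00, -5.67148883e-02]), 'joint_velocities': array([-3.73049369e-04,  1.54546195e-04,  5.08093695e-04, -4.01610692e-04,
        6.73763180e-04, -1.16692235e-05]), 'effort': array([-8.93050965e-04, -4.46147454e+01, -4.06480372e+01,  6.97696838e-02,
        1.93610683e-02,  2.16546589e-06]), 'tcp_pos': array([ 0.13842859, -0.58384183,  0.22268311]), 'eef_rot': array([4.60650419e-05, 9.93231975e-01, 1.16147500e-01, 3.73800515e-06]), 'force': array([-0.37192055,  0.65987376, -0.01035473]), 'moment': array([ 0.01255331, -0.00986   ,  0.00571351]), 'grip_force': 0.0, 'width': 0.08803813800287418} 0.0187
```

View pics/top0.png

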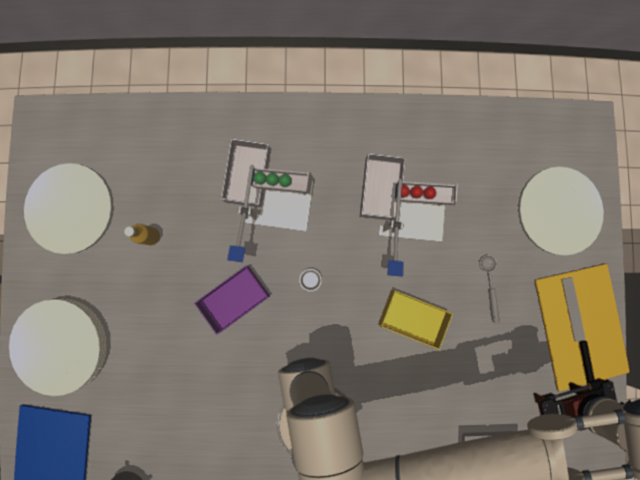

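View pics/scene0.png

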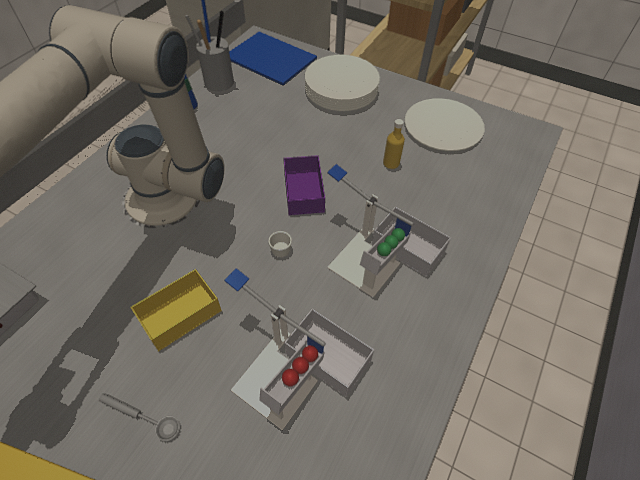

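```bash
python3 - <<'E'
from h import *
for n in("scene","top"):
    I,D=cams.get_image(n)
    h=cv2.cvtColor(I,cv2.COLOR_RGB2HSV)
    m=(h[...,0]>95)&(h[...,0]<125)&(h[...,1]>90)&(h[...,2]>40)
    P=maskpts(n,m,D);P=P[(P[:,1]<-.1)&(P[:,0]>.35)&(P[:,2]>.1)]
    print(n,len(P));
    for a in np.arange(.4,.7,.02):
        Q=P[(P[:,0]>=a)&(P[:,0]<a+.02)]
        if len(Q):print(round(a,2),len(Q),np.round(Q.mean(0),3),np.round(Q.min(0),3),np.round(Q.max(0),3))
    top=P[P[:,0]<.51]; print(np.round(cv2.minAreaRect((top[:,:2]*1000).astype(np.float32)),1) if 0 else cv2.minAreaRect((top[:,:2]*1000).astype(np.float32)))
E
```

```text
scene 366
0.42 80 [ 0.435 -0.198  0.181] [ 0.428 -0.216  0.177] [ 0.44  -0.176  0.186]
0.44 159 [ 0.45  -0.198  0.177] [ 0.44  -0.217  0.17 ] [ 0.46  -0.177  0.184]
0.46 53 [ 0.463 -0.197  0.173] [ 0.46  -0.217  0.168] [ 0.468 -0.179  0.177]
0.64 33 [ 0.651 -0.217  0.113] [ 0.641 -0.218  0.101] [ 0.66  -0.215  0.125]
0.66 35 [ 0.67  -0.218  0.113] [ 0.661 -0.22   0.101] [ 0.68  -0.217  0.124]
0.68 6 [ 0.681 -0.219  0.11 ] [ 0.68  -0.222  0.101] [ 0.682 -0.217  0.123]
((447.2981872558594, -197.11851501464844), (40.436180114746094, 38.43339920043945), 83.09647369384766)
top 215
0.42 52 [ 0.435 -0.198  0.183] [ 0.431 -0.215  0.178] [ 0.438 -0.179  0.187]
0.44 119 [ 0.45  -0.198  0.179] [ 0.441 -0.217  0.171] [ 0.459 -0.179  0.185]
0.46 44 [ 0.464 -0.196  0.175] [ 0.461 -0.216  0.171] [ 0.469 -0.18   0.182]
((449.20489501953125, -197.5562744140625), (38.418556213378906, 36.90646743774414), 82.23140716552734)
```

The pictures show the tomato paddle (blue) at top pixel (396,268) and scene pixel (236,280). In the world frame its middle is at about (0.448, -0.197, 0.178). The tomatoes and their pan are at top (417,192) and (381,185). I'll close the fingers and move over the paddle at safe height.

```bash
python3 -m inch '[[1,0.1175,-0.0926,0,0],[1,0.1175,-0.0926,0,0],[1,0.1175,-0.0926,0,0],[1,0.1175,-0.0926,0,0],[1,0.1175,-0.0926,0,0],[1,0.1175,-0.0926,0,0],[1,0.1175,-0.0926,0,0],[1,0.1175,-0.0926,0,0],[1,0.1175,-0.0926,0,0],[1,0.1175,-0.0926,0,0],[1,0.1175,-0.0926,0,0],[1,0,0,0,0]]' 10
```

```text
t: 2.1
tcp_pos: [0.4475, -0.193, 0.2226]
eef_rot: [-0.001, 0.993, 0.119, 0.001]
force: [-0.9, 0.2, 0.1]
width: 0.0005
grip_force: 0.0
```

```bash
python3 -m inch '[[1,-0.013,0.01,0.04,0],[1,0,0,0.04,0],[1,0,0,0.04,0],[1,0,0,0.04,0],[1,0,0,0.04,0],[1,0,0,0.04,0],[1,0,0,0.04,0],[1,0,0,0.04,0],[1,0,0,0.012,0],[1,0,0,0,0],[1,0,0,0,0],[1,0,0,0,0]]'
python3 - <<'E'
from h import *
I,_=cams.get_image("scene");cv2.imwrite("pics/s1.png",cv2.resize(I[220:430,180:420,::-1],None,fx=2.5,fy=2.5))
E
```

```text
t: 3.3
tcp_pos: [0.4426, -0.2013, 0.1237]
eef_rot: [0.001, 0.993, 0.116, 0.001]
force: [-2.0, -1.2, 5.6]
width: 0.0004
grip_force: 2.9
```

View pics/s1.png

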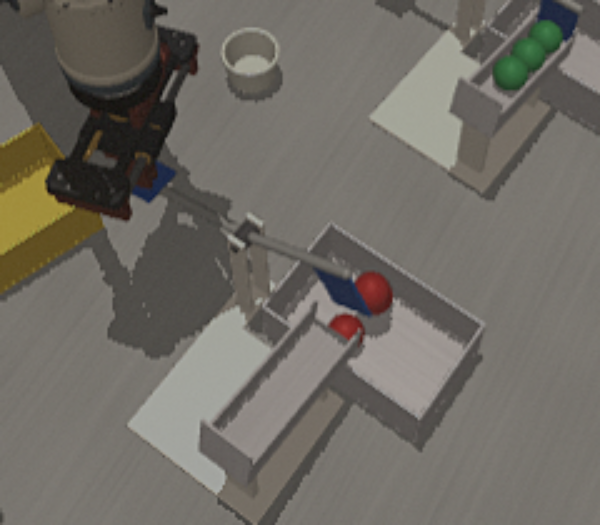

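The paddle is fully down and the chute is empty. Two tomatoes are visible, at crop (373,292) and (347,328), and the third may be hidden behind the gate. I'll hold a little longer and look again.

```bash
python3 -m inch '[[1,0,0,0,0],[1,0,0,0,0],[1,0,0,0,0],[1,0,0,0,0],[1,0,0,0,0],[1,0,0,0,0],[1,0,0,0,0],[1,0,0,0,0],[1,0,0,0,0],[1,0,0,0,0]]'
python3 - <<'E'
from h import *
I,_=cams.get_image("scene");J,_=cams.get_image("top")
cv2.imwrite("pics/s2.png",np.hstack([cv2.resize(I[280:400,240:400,::-1],(400,300)),cv2.resize(J[140:260,330:490,::-1],(400,300))]))
E
```

```text
t: 4.35
tcp_pos: [0.4426, -0.2013, 0.1237]
eef_rot: [0.001, 0.993, 0.116, 0.001]
force: [-1.3, -0.3, 5.4]
width: 0.0005
grip_force: 2.9
```

View pics/s2.png

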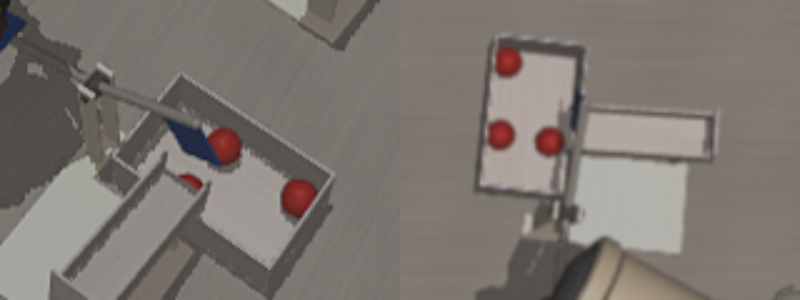

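The top view shows all three tomatoes in the pan, at crop (508,62), (500,135) and (549,142), and the chute is empty. I'll raise slowly so the gate shuts gently, then move clear.

```bash
python3 -m inch '[[1,0,0,-0.02,0],[1,0,0,-0.03,0],[1,0,0,-0.03,0],[1,0,0,-0.03,0],[1,0,0,-0.03,0],[1,0,0,-0.03,0],[1,0,0,-0.03,0],[1,0,0,-0.06,0],[1,0,0,-0.1,0],[1,0,0,-0.1,0],[1,0,0,0,0],[1,0,0,0,0]]'
python3 -m inch '[[1,-0.1,0.1,0,0],[1,-0.1,0.1,0,0],[1,-0.1,0.1,0,0],[1,-0.1,0.1,0,0],[1,0,0,0,0],[1,0,0,0,0],[1,0,0,0,0],[1,0,0,0,0],[1,0,0,0,0],[1,0,0,0,0],[1,0,0,0,0],[1,0,0,0,0]]'
python3 - <<'E'
from h import *
I,_=cams.get_image("scene");J,_=cams.get_image("top")
cv2.imwrite("pics/s3.png",np.hstack([cv2.resize(I[140:440,100:500,::-1],(400,300)),cv2.resize(J[140:260,330:490,::-1],(400,300))]))
E
```

```text
t: 5.65
tcp_pos: [0.4421, -0.2007, 0.261]
eef_rot: [-0.0, 0.993, 0.116, -0.0]
force: [-0.1, -0.0, -0.1]
width: 0.0003
grip_force: 0.0
t: 6.85
tcp_pos: [0.3532, -0.3451, 0.2611]
eef_rot: [0.0, 0.993, 0.116, 0.0]
force: [-0.4, 0.3, 0.6]
width: 0.0007
grip_force: 0.0
```

View pics/s3.png

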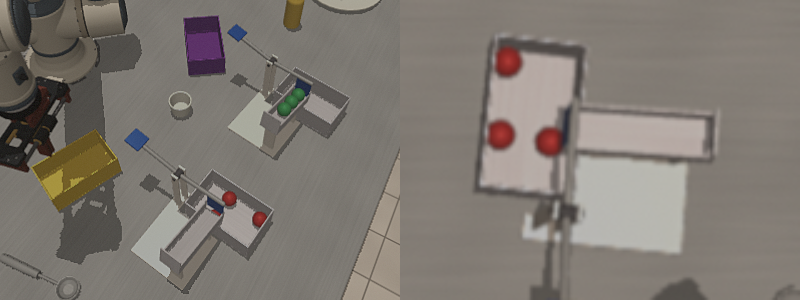

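The paddle is back up at (137,140) and the gate is shut. All three tomatoes lie still in the pan, the limes are in place, and the arm is clear.

```bash
python3 -c "
from workcell import workorder
print(workorder.close_job())"
```

```text
the job is handed in; nothing more can be done
None
```

I pressed the tomato paddle until all three tomatoes had rolled into the pan, then released it so the gate shut again; the limes and the other items looked unmoved, and I handed the job in at about 7 s without getting a verdict back.

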